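Rack the hole saws in reverse order

ROBOT

A 6-joint arm with a two-finger parallel gripper is mounted at the origin on the work surface. World frame = base frame: x ahead of the robot, y to its left, z up, the work surface at z = 0. Lengths are in m, angles in rad, forces in N, time in s.
With the tool pointing down it reaches from about 0.325 to 0.9 m from the base axis. Payload 3.5 kg.
Tool frame: the origin (TCP) lies on the centre line of the jaws, within the pads' length; the fingertips stand 8 mm ahead of it and the grasp point (between the pads) lies 11 mm behind it; z points along the fingers, y is the line along which they close (so a half turn about z gives the same grasp; the last joint's range is limited). The gripper opens to 85 mm and grips with 20 to 120 N. Pads are 22 mm wide; open, the fingers measure 114 mm over their backs; the gripper's body (76 mm by 85 mm) begins 54 mm behind the grasp point. The pads swing forward as they close: fully open they stand 13 mm farther back than shut.
Start: joints at [1.21, 0.276, -0.026, 1.268, 0, 1.467], TCP at [0.159, 0.604, 0.239] pointing down, gripper open.
Joint ranges: [-3.12, 3.12], [-0.85, 1.88], [-1.08, 1.24], [-1.95, 2.15], [-1.57, 1.53], [-3.14, 3.14]. Speed limits (rad/s): [2.57, 2.57, 3.14, 3.14, 3.14, 3.14].

INTERFACE

Orientations are given as [roll, pitch, yaw] about the fixed x, y, z axes, in that order (R = Rz(yaw) Ry(pitch) Rx(roll)).
In Python, from station import env gives the robot as it stands.
- The arm moves only by the shell command python3 -m inch 'ROWS'. ROWS is JSON, a list of rows, each an object with "rotation": the turn, a rotation vector about the world's x, y, z in degrees, a list of three; "offset": the shift along the world's x, y, z in cm, a list of three; "fingers": the closure, from 0 (fully open) to 1 (shut). A call has 1 to 12 rows; each row is the pose to reach, as a shift and turn from the pose commanded when the call began; what a row does not reach only later rows make up. A row lasts 1/10 s, in which the tool goes at most 50 mm and 8.59 degrees, less where a joint would pass 70% of its speed; a pose out of reach is approached as far as the arm can. A call with a gripper value outside its range is refused whole. The fingers move at their own pace and stop on an object; the grip force is fixed at half the most. Time passes only in rows, so rows that repeat a pose let the fingers close. It gives the time, the measured TCP pose, the force, the opening and the grip force at its end, in the units of the state.
- env.get_obs(): the state, without advancing time (a new reading comes with each control period).
- env.snapshot(name): name is "scene" or "top"; returns the picture (420x560x3 uint8, red, green, blue); there is no depth.
- env.camera_info(name): a dict with "fx", "fy", "cx", "cy" (pixels), "origin" and "rotation" of the camera in the world. Camera axes: x right, y up, looking along -z (the intrinsics and any distortion apply to the point x, -y, -z); pixel columns grow to the right and rows downward; lengths in m; the calibration is good to about 2 mm. A picture is of the moment at which its call begins. camera_info takes no time and is no camera call.
- env.finish_job(): hands the job in; it is judged then, once.
Trained networks look in the newest picture that a camera, given by its name, has taken for a name from the list of things; names that differ only in an ending like _2 or _b are one class to them, and where a whole thing is asked for, a point or a joint stands for the part that bears it (a point fixed in the world has none). Each returns a list of dicts, best first, with "p" (0 to 1); they miss things now and then, are a little off and sometimes report something else, mostly with a low value. They report only what shows in the picture. A call takes as long as a camera call. They do not tell look-alikes from the thing itself.
- env.find_in(query, camera): "point" ([x, y, z] in m, in world coordinates, good to about 4 mm: the middle of the surface that is visible of it).
- env.outline_of(query, camera): "pixels" (420x560 bool, what is visible of it).
- env.tip_of(query, camera): "point" ([x, y, z] in m, in world coordinates, good to about 4 mm: a listed point, or the origin of a listed thing).
The state is a dict: "time": time; "joint_positions": joint angles; "qvel": joint speeds; "joint_efforts": joint torques, N m; "tool_pos": TCP position; "tcp_rot": TCP orientation; "contact_force": force on the tool from outside, world axes, zero at the start; "moment": the same for the moment, N m; "grip_width": finger opening in m; "grip_force": force on a finger pad.
Only numpy, scipy, OpenCV 4.12 (cv2) and the standard library are available. Lean on these libraries where they do the work, as an engineer would, in place of code of your own. Each camera call takes 0.05 s, during which the arm holds its last target. There are 200 camera calls.

TASK

The storage rack is about to be slid into the bench the other way round, so move the four hole saws from the pads of the plywood rack to the four bays of the empty metal rack in reverse order: the saw at the left end of the row goes into the right-end bay, and so on along the row. Stand each one upright in the middle of its bay and let go of it; do not let any saw topple.

Things in the scene. Friction and masses are not known exactly. Their poses are not given: they have to be found in the camera images.
- saw_26: Hole saw with a dark steel cup 26 mm in diameter, standing teeth down, shank up; 90 mm tall in all: cup 0-38 mm, brass hub 20 mm in diameter 38-48 mm, plain round steel shank 11 mm in diameter 48-90 mm above the underside (take it by the shank). Mass about 95 g, varying. Origin: centre of the underside; z up along the shank.
- saw_34: Hole saw with a dark steel cup 34 mm in diameter, standing teeth down, shank up; 90 mm tall in all: cup 0-38 mm, brass hub 20 mm in diameter 38-48 mm, plain round steel shank 11 mm in diameter 48-90 mm above the underside (take it by the shank). Mass about 115 g, varying. Origin: centre of the underside; z up along the shank.
- saw_42: Hole saw with a dark steel cup 42 mm in diameter, standing teeth down, shank up; 90 mm tall in all: cup 0-38 mm, brass hub 20 mm in diameter 38-48 mm, plain round steel shank 11 mm in diameter 48-90 mm above the underside (take it by the shank). Mass about 135 g, varying. Origin: centre of the underside; z up along the shank.
- saw_50: Hole saw with a dark steel cup 50 mm in diameter, standing teeth down, shank up; 90 mm tall in all: cup 0-38 mm, brass hub 20 mm in diameter 38-48 mm, plain round steel shank 11 mm in diameter 48-90 mm above the underside (take it by the shank). Mass about 155 g, varying. Origin: centre of the underside; z up along the shank.
- seat_26: Fixed light wood pad, 66 x 66 x 8 mm, on the plywood rack, on which the 26 mm saw stands at the start; it stays and marks where that saw stood. Origin: centre of its underside; top 8 mm above.
- seat_34: Fixed light wood pad, 66 x 66 x 8 mm, on the plywood rack, on which the 34 mm saw stands at the start; it stays and marks where that saw stood. Origin: centre of its underside; top 8 mm above.
- seat_42: Fixed light wood pad, 66 x 66 x 8 mm, on the plywood rack, on which the 42 mm saw stands at the start; it stays and marks where that saw stood. Origin: centre of its underside; top 8 mm above.
- seat_50: Fixed light wood pad, 66 x 66 x 8 mm, on the plywood rack, on which the 50 mm saw stands at the start; it stays and marks where that saw stood. Origin: centre of its underside; top 8 mm above.
- work_rack: Fixed plywood board 12 mm thick, about 90 mm deep and 376 mm long, carrying the four pads in a row at y = +114, +38, -38, -114 mm of its frame and, past its +y end pad, a small clear tub of 44 mm diameter, 26 mm high. Origin: on the underside, midway along the row of pads; y runs along the row, x across it. Turned at most 0.15 rad from world y; it may be the near or the far rack.
- storage_rack: Fixed aluminium rack, 90 x 312 mm, empty at the start, with four bays in a row, their centres at x = 0, y = +114, +38, -38, -114 mm of its frame. Bay floors 12 mm above its underside; each bay is 72 mm along y and 82 mm along x, between steel strips 4 mm thick that stand 10 mm above the bay floor. Origin: centre of the underside; y runs along the row, x across it; +y is the same way (within 0.3 rad) as on the plywood rack.
Not all that is in view belongs to the job. Leave any red look-alike of the saw_50 alone. What is shaped like the saw_34 but orange is not meant.

How it is judged:
At the end, for the whole second after the job is handed in: Each saw stands upright (within 0.1 rad) on the floor of the bay that mirrors its starting place (the saw from the pad at row position y stands in the bay at -y), within 15 mm of the bay's centre along the row and across it, at rest and released (((y of seat_26 in the frame of work_rack between 0.099 and 0.129 m and y of saw_26 in the frame of storage_rack between -0.129 and -0.099 m) or (y of seat_26 in the frame of work_rack between 0.023 and 0.053 m and y of saw_26 in the frame of storage_rack between -0.053 and -0.023 m) or (y of seat_26 in the frame of work_rack between -0.053 and -0.023 m and y of saw_26 in the frame of storage_rack between 0.023 and 0.053 m) or (y of seat_26 in the frame of work_rack between -0.129 and -0.099 m and y of saw_26 in the frame of storage_rack between 0.099 and 0.129 m)) and x of saw_26 in the frame of storage_rack between -0.015 and 0.015 m and z of saw_26 in the frame of storage_rack between 0.007 and 0.017 m and angle between each of saw_26, saw_34, saw_42, saw_50's own z axis and vertical below 0.1 rad and linear speed of each of saw_26, saw_34, saw_42, saw_50 below 0.02 m/s and ((y of seat_34 in the frame of work_rack between 0.099 and 0.129 m and y of saw_34 in the frame of storage_rack between -0.129 and -0.099 m) or (y of seat_34 in the frame of work_rack between 0.023 and 0.053 m and y of saw_34 in the frame of storage_rack between -0.053 and -0.023 m) or (y of seat_34 in the frame of work_rack between -0.053 and -0.023 m and y of saw_34 in the frame of storage_rack between 0.023 and 0.053 m) or (y of seat_34 in the frame of work_rack between -0.129 and -0.099 m and y of saw_34 in the frame of storage_rack between 0.099 and 0.129 m)) and x of saw_34 in the frame of storage_rack between -0.015 and 0.015 m and z of saw_34 in the frame of storage_rack between 0.007 and 0.017 m and ((y of seat_42 in the frame of work_rack between 0.099 and 0.129 m and y of saw_42 in the frame of storage_rack between -0.129 and -0.099 m) or (y of seat_42 in the frame of work_rack between 0.023 and 0.053 m and y of saw_42 in the frame of storage_rack between -0.053 and -0.023 m) or (y of seat_42 in the frame of work_rack between -0.053 and -0.023 m and y of saw_42 in the frame of storage_rack between 0.023 and 0.053 m) or (y of seat_42 in the frame of work_rack between -0.129 and -0.099 m and y of saw_42 in the frame of storage_rack between 0.099 and 0.129 m)) and x of saw_42 in the frame of storage_rack between -0.015 and 0.015 m and z of saw_42 in the frame of storage_rack between 0.007 and 0.017 m and ((y of seat_50 in the frame of work_rack between 0.099 and 0.129 m and y of saw_50 in the frame of storage_rack between -0.129 and -0.099 m) or (y of seat_50 in the frame of work_rack between 0.023 and 0.053 m and y of saw_50 in the frame of storage_rack between -0.053 and -0.023 m) or (y of seat_50 in the frame of work_rack between -0.053 and -0.023 m and y of saw_50 in the frame of storage_rack between 0.023 and 0.053 m) or (y of seat_50 in the frame of work_rack between -0.129 and -0.099 m and y of saw_50 in the frame of storage_rack between 0.099 and 0.129 m)) and x of saw_50 in the frame of storage_rack between -0.015 and 0.015 m and z of saw_50 in the frame of storage_rack between 0.007 and 0.017 m); the robot touches nothing.
It fails at once if a hole saw is tipped over (more than 0.7 rad from upright) (angle between any of saw_26, saw_34, saw_42, saw_50's own z axis and vertical above 0.7 rad).
It also fails if it takes over 120 s, if anything falls off the work surface, if the arm or the gripper's body presses on something with over 40 N, if the wrist force passes 120 N, or if a joint passes its speed limit or range.

## Working session

There is one attempt and no reset: what is moved stays moved. The work goes in short steps, Python scripts to look and compute and a shell command to move; the robot and the scene stay as the last step left them, time stands still between calls to the robot, and variables do not carry over. Pictures are saved under pics/ and viewed, at most 14 in all, crops included, and the job is handed in when it is done.

```bash
mkdir -p pics; ls; cat > h.py <<'E'
from station import env
import numpy as np, cv2
def save(cam,name):
    im=env.snapshot(cam); cv2.imwrite(f'pics/{name}.png',im[:,:,::-1]); return im
E
python3 - <<'E'
from h import *
np.set_printoptions(precision=4,suppress=True)
for c in('top','scene'):
    save(c,c+'0'); i=env.camera_info(c); print(c,i)
    for q in ['saw_26','saw_34','saw_42','saw_50','seat_26','seat_34','seat_42','seat_50','work_rack','storage_rack']:
        print(q,[(np.round(d['point'],4).tolist(),round(d['p'],2)) for d in env.tip_of(q,c)][:4])
o=env.get_obs(); print(o['time'],o['tool_pos'],o['tcp_rot'],o['grip_width'])
E
```

```text
pics
top {'fx': 455.5489946199749, 'fy': 455.5489946199749, 'cx': 277.02532935489796, 'cy': 207.0595259485847, 'origin': array([0.4682, 0.0525, 0.9497]), 'rotation': array([ 0.1272, -0.0209, -1.5942])}
saw_26 [([0.6325, 0.2676, -0.0053], 0.89), ([0.6487, -0.1201, 0.0239], 0.79), ([0.6566, 0.0243, 0.0224], 0.76), ([0.7692, -0.1374, 0.0013], 0.73)]
saw_34 [([0.6325, 0.2676, -0.0053], 0.89), ([0.6487, -0.1201, 0.0239], 0.79), ([0.6566, 0.0243, 0.0224], 0.76), ([0.7692, -0.1374, 0.0013], 0.73)]
saw_42 [([0.6325, 0.2676, -0.0053], 0.89), ([0.6487, -0.1201, 0.0239], 0.79), ([0.6566, 0.0243, 0.0224], 0.76), ([0.7692, -0.1374, 0.0013], 0.73)]
saw_50 [([0.6325, 0.2676, -0.0053], 0.89), ([0.6487, -0.1201, 0.0239], 0.79), ([0.6566, 0.0243, 0.0224], 0.76), ([0.7692, -0.1374, 0.0013], 0.73)]
seat_26 [([0.6491, 0.0224, 0.0133], 0.85), ([0.653, -0.0512, 0.0065], 0.76), ([0.6578, 0.1016, 0.0138], 0.65), ([0.6419, -0.1208, 0.0089], 0.61)]
seat_34 [([0.6491, 0.0224, 0.0133], 0.85), ([0.653, -0.0512, 0.0065], 0.76), ([0.6578, 0.1016, 0.0138], 0.65), ([0.6419, -0.1208, 0.0089], 0.61)]
seat_42 [([0.6491,
[... 1234 characters left out ...]
0.1233, 0.0059], 0.74), ([0.6531, -0.0484, 0.0095], 0.56)]
seat_34 [([0.6552, 0.0312, 0.0101], 0.96), ([0.6584, 0.1031, 0.0112], 0.82), ([0.6454, -0.1233, 0.0059], 0.74), ([0.6531, -0.0484, 0.0095], 0.56)]
seat_42 [([0.6552, 0.0312, 0.0101], 0.96), ([0.6584, 0.1031, 0.0112], 0.82), ([0.6454, -0.1233, 0.0059], 0.74), ([0.6531, -0.0484, 0.0095], 0.56)]
seat_50 [([0.6552, 0.0312, 0.0101], 0.96), ([0.6584, 0.1031, 0.0112], 0.82), ([0.6454, -0.1233, 0.0059], 0.74), ([0.6531, -0.0484, 0.0095], 0.56)]
work_rack [([0.6539, -0.0097, 0.0015], 0.59), ([0.6581, 0.0224, 0.0192], 0.23)]
storage_rack [([0.4612, 0.0083, 0.0023], 0.96)]
1.1 [0.1593 0.6043 0.2393] [-3.1415  0.      2.8838] 0.08547712274379576
```

View pics/top0.png

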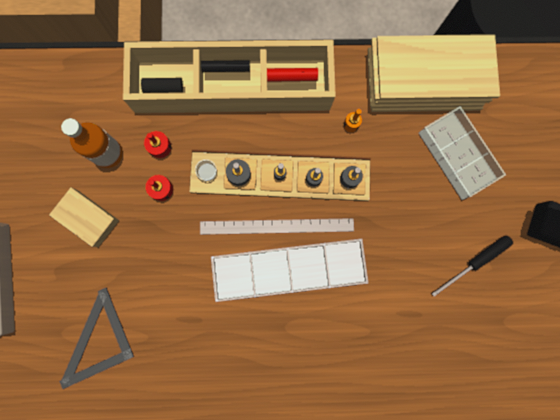

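View pics/scene0.png

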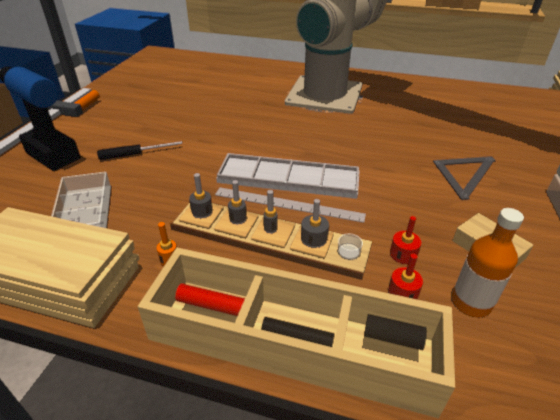

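The top view shows the plywood rack at (190–370, 152–200), with the tub at its left (+y) end. From +y to −y the saws are 50, 26, 34, 42, at columns 238, 280, 315 and 351. The metal rack is at (212–367, 241–300). The red and orange look-alikes stand apart from both racks. I'll zoom in to measure the shanks.

```bash
cat >> h.py <<'E'
from scipy.spatial.transform import Rotation as Ro
def ray(cam,u,v):
    i=env.camera_info(cam); R=Ro.from_euler('xyz',i['rotation']).as_matrix()
    d=R@np.array([(u-i['cx'])/i['fx'],-(v-i['cy'])/i['fy'],-1.]); return np.array(i['origin']),d
def atz(cam,u,v,z):
    o,d=ray(cam,u,v); return o+d*(z-o[2])/d[2]
def proj(cam,p):
    i=env.camera_info(cam); R=Ro.from_euler('xyz',i['rotation']).as_matrix()
    q=R.T@(np.array(p)-i['origin']); return i['cx']-i['fx']*q[0]/q[2], i['cy']+i['fy']*q[1]/q[2]
def tri(p,q):
    A=np.zeros((3,3));b=np.zeros(3)
    for c,(u,v) in(('top',p),('scene',q)):
        o,d=ray(c,u,v);d=d/np.linalg.norm(d);M=np.eye(3)-np.outer(d,d);A+=M;b+=M@o
    return np.linalg.solve(A,b)
E
python3 - <<'E'
from h import *
np.set_printoptions(precision=4,suppress=True)
t=cv2.imread('pics/top0.png');s=cv2.imread('pics/scene0.png')
a=cv2.resize(t[150:205,185:375],None,fx=4,fy=4,interpolation=3)
b=cv2.resize(s[165:275,170:370],None,fx=3.2,fy=3.2,interpolation=3)
b=cv2.copyMakeBorder(b,0,0,0,760-640,0)
c=np.vstack([a,b]);print(c.shape);cv2.imwrite('pics/z.png',c)
for cam in('top','scene'):
  env.snapshot(cam)
  for q,z in(('storage_rack',.022),('storage_rack',0.0),('work_rack',.012)):
    r=env.outline_of(q,cam)
    if not r: print(q,'none');continue
    m=r[0]['pixels'].astype(np.uint8); P=cv2.findContours(m,0,1)[0]; P=max(P,key=cv2.contourArea)[:,0]
    W=np.array([atz(cam,u,v,z)[:2] for u,v in P]).astype(np.float32)*1000
    (c0,sz,ang)=cv2.minAreaRect(W);print(cam,q,z,r[0]['p'],np.round(c0,1),np.round(sz,1),ang)
E
```

```text
(572, 760, 3)
top storage_rack 0.022 0.91 [457.4   7.9] [ 91.6 308.8] 5.432839870452881
top storage_rack 0.0 0.91 [457.1   6.8] [ 93.8 316.1] 5.432821273803711
work_rack none
scene storage_rack 0.022 0.95 [471.9   9.2] [121.1 312.2] 5.423238277435303
scene storage_rack 0.0 0.95 [441.4   1.6] [126. 325.] 5.423229694366455
scene work_rack 0.012 0.62 [662.8  20. ] [378.5 102.7] 86.79542541503906
```

View pics/z.png

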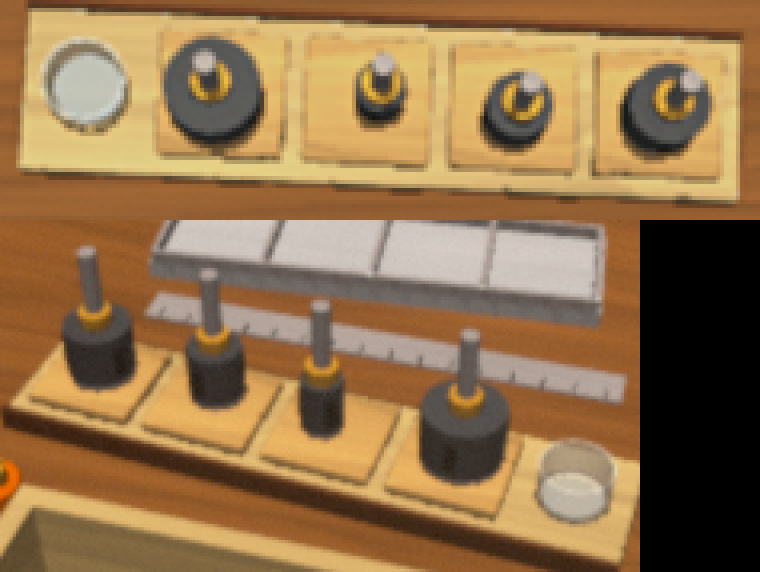

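The crops confirm the order from the +y end: tub, 50, 26, 34, 42, all upright. The shank tops in the top crop are at (205,62), (383,65), (531,84) and (690,80).

```bash
python3 - <<'E'
from h import *
np.set_printoptions(precision=4,suppress=True)
T=dict(s50=(205,62),s26=(383,65),s34=(531,84),s42=(690,80))
S=dict(s50=(470,336),s26=(321,306),s34=(209,274),s42=(86,252))
for k in T:
    p=(T[k][0]/4+185-.4,T[k][1]/4+150-.4);q=(S[k][0]/3.2+170-.35,(S[k][1]-220)/3.2+165-.35)
    X=tri(p,q);print(k,X,atz('top',*p,.110),'reproj err',np.array(proj('top',X))-p,np.array(proj('scene',X))-q)
a=np.deg2rad(5.43)
# rotation sign: bay row direction from the outline ends
for s in(1,-1):
  for y in(.114,.038,-.038,-.114):
    c=np.array([.4575,.0075])+y*np.array([-np.sin(s*a),np.cos(a)]);print(s,y,c,proj('top',[*c,.012]),proj('scene',[*c,.012]))
E
```

```text
s50 [0.6567 0.1072 0.1083] [0.6562 0.1079 0.11  ] reproj err [ 0.4139 -0.0781] [0.4625 0.0212]
s26 [0.6538 0.0233 0.1083] [0.6532 0.0244 0.11  ] reproj err [ 0.545  -0.1483] [0.6015 0.058 ]
s34 [ 0.6434 -0.0462  0.1085] [ 0.6427 -0.0451  0.11  ] reproj err [ 0.5194 -0.1727] [0.5633 0.078 ]
s42 [ 0.6438 -0.1215  0.1091] [ 0.6432 -0.1202  0.11  ] reproj err [ 0.5709 -0.225 ] [0.617 0.113]
1 0.114 [0.4467 0.121 ] (np.float64(233.93087429913672), np.float64(276.77050313545425)) (np.float64(339.7328741142248), np.float64(178.98137423263248))
1 0.038 [0.4539 0.0453] (np.float64(271.08487155518293), np.float64(272.3059212128675)) (np.float64(305.8143239159295), np.float64(175.26013729377345))
1 -0.038 [ 0.4611 -0.0303] (np.float64(308.02348737454633), np.float64(267.86722043738973)) (np.float64(272.63937864346315), np.float64(171.62048197033533))
1 -0.114 [ 0.4683 -0.106 ] (np.float64(344.7485891912773), np.float64(263.45417641022374)) (np.float64(240.18385008165126), np.float64(168.05975454984326))
-1 0.114 [0.4683 0.121 ] (np.float64(233.81021880191489), np.float64(266.06575367950245)) (np.float64(338.105626135635), np.float64(184.5331563354402))
-1 0.038 [0.4611 0.0453] (np.float64(271.0083568134104), np.float64(268.7454208987677)) (np.float64(305.0906586391068), np.float64(177.0477638245381))
-1 -0.038 [ 0.4539 -0.0303] (np.float64(308.13601916150753), np.float64(271.42001121539585)) (np.float64(273.5321491529337), np.float64(169.89259002078157))
-1 -0.114 [ 0.4467 -0.106 ] (np.float64(345.1934059416456), np.float64(274.0895390437964)) (np.float64(243.33580000428765), np.float64(163.04625507292417))
```

```bash
python3 -m inch '[{"offset":[4,-4,0],"rotation":[0,0,-7],"fingers":0},{"offset":[8,-8,0],"rotation":[0,0,-14],"fingers":0},{"offset":[12,-12,0],"rotation":[0,0,-21],"fingers":0},{"offset":[16,-16,0],"rotation":[0,0,-28],"fingers":0},{"offset":[19.5,-19.5,0],"rotation":[0,0,-35],"fingers":0},{"offset":[23,-23,0],"rotation":[0,0,-42],"fingers":0},{"offset":[26.5,-26.5,0],"rotation":[0,0,-49],"fingers":0},{"offset":[30,-30,0],"rotation":[0,0,-56],"fingers":0},{"offset":[33.5,-33.5,0],"rotation":[0,0,-63],"fingers":0},{"offset":[37,-37,0],"rotation":[0,0,-70],"fingers":0},{"offset":[40,-40,0],"rotation":[0,0,-75],"fingers":0},{"offset":[40,-40,0],"rotation":[0,0,-75],"fingers":0}]'
```

```text
time: 2.7
tool_pos: [0.5626, 0.201, 0.2394]
tcp_rot: [3.14, 0.001, 1.569]
contact_force: [-0.4, 0.3, 0.3]
grip_width: 0.0854
grip_force: 0.0
```

```bash
python3 -m inch '[{"offset":[3.3,-3.3,-1],"rotation":[0,0,0],"fingers":0},{"offset":[6.5,-6.5,-3],"rotation":[0,0,0],"fingers":0},{"offset":[9.7,-9.7,-6],"rotation":[0,0,0],"fingers":0},{"offset":[9.7,-9.7,-8],"rotation":[0,0,0],"fingers":0},{"offset":[9.7,-9.7,-8],"rotation":[0,0,0],"fingers":0},{"offset":[9.7,-9.7,-8],"rotation":[0,0,0],"fingers":0}]'
```

```text
time: 3.3
tool_pos: [0.6554, 0.1079, 0.159]
tcp_rot: [-3.14, -0.0, 1.576]
contact_force: [-0.4, 0.4, 0.5]
grip_width: 0.0853
grip_force: 0.0
```

```bash
python3 -m inch '[{"offset":[0.1,0,-3],"rotation":[0,0,0],"fingers":0},{"offset":[0.1,0,-5.5],"rotation":[0,0,0],"fingers":0},{"offset":[0.1,0,-7.3],"rotation":[0,0,0],"fingers":0},{"offset":[0.1,0,-7.8],"rotation":[0,0,0],"fingers":0.3},{"offset":[0.1,0,-7.8],"rotation":[0,0,0],"fingers":0.6},{"offset":[0.1,0,-7.8],"rotation":[0,0,0],"fingers":0.8},{"offset":[0.1,0,-7.8],"rotation":[0,0,0],"fingers":1},{"offset":[0.1,0,-7.8],"rotation":[0,0,0],"fingers":1},{"offset":[0.1,0,-7.8],"rotation":[0,0,0],"fingers":1},{"offset":[0.1,0,-7.8],"rotation":[0,0,0],"fingers":1}]'
```

```text
time: 4.3
tool_pos: [0.6583, 0.1075, 0.0826]
tcp_rot: [3.139, -0.0, 1.575]
contact_force: [0.3, 0.2, 4.9]
grip_width: 0.0093
grip_force: 58.4
```

```bash
python3 -m inch '[{"offset":[0,0,1.5],"rotation":[0,0,0],"fingers":1},{"offset":[0,0,4.5],"rotation":[0,0,0],"fingers":1},{"offset":[-1,-1,7.5],"rotation":[0,0,0],"fingers":1},{"offset":[-3,-3.3,8],"rotation":[0,0,0],"fingers":1},{"offset":[-6,-6.7,8],"rotation":[0,0,0],"fingers":1},{"offset":[-9,-10.1,8],"rotation":[0,0,0],"fingers":1},{"offset":[-12,-13.5,8],"rotation":[0,0,0],"fingers":1},{"offset":[-15,-16.9,8],"rotation":[0,0,0],"fingers":1},{"offset":[-17.5,-19.7,8],"rotation":[0,0,0],"fingers":1},{"offset":[-19,-21.3,8],"rotation":[0,0,0],"fingers":1},{"offset":[-19,-21.3,8],"rotation":[0,0,0],"fingers":1},{"offset":[-19,-21.3,8],"rotation":[0,0,0],"fingers":1}]'; python3 -c "
from h import *
for c in('top','scene'): save(c,c+'1')
t=cv2.imread('pics/top1.png')[140:310,180:380];s=cv2.imread('pics/scene1.png')[110:290,160:380]
cv2.imwrite('pics/g.png',np.hstack([cv2.resize(t,(400,340)),cv2.resize(s,(400,340))]))"
```

```text
time: 5.5
tool_pos: [0.4672, -0.1059, 0.1617]
tcp_rot: [3.141, -0.0, 1.574]
contact_force: [-0.4, 0.3, -1.0]
grip_width: 0.0096
grip_force: 58.6
```

View pics/g.png

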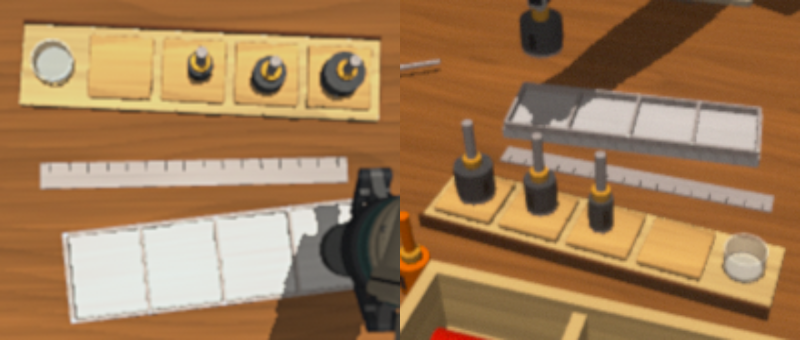

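The saw hangs upright in the gripper above the right-end bay, so I'll lower it.

```bash
python3 -m inch '[{"offset":[0.05,0,-3],"rotation":[0,0,0],"fingers":1},{"offset":[0.05,0,-6],"rotation":[0,0,0],"fingers":1},{"offset":[0.05,0,-7.7],"rotation":[0,0,0],"fingers":1},{"offset":[0.05,0,-8.4],"rotation":[0,0,0],"fingers":1},{"offset":[0.05,0,-8.7],"rotation":[0,0,0],"fingers":1},{"offset":[0.05,0,-8.7],"rotation":[0,0,0],"fingers":1},{"offset":[0.05,0,-8.7],"rotation":[0,0,0],"fingers":1}]'
```

```text
time: 6.3
tool_pos: [0.4693, -0.1057, 0.0752]
tcp_rot: [3.139, 0.001, 1.576]
contact_force: [-0.1, -0.2, -1.4]
grip_width: 0.0093
grip_force: 58.7
```

```bash
python3 -m inch '[{"offset":[0,0,-0.1],"rotation":[0,0,0],"fingers":1},{"offset":[0,0,-0.1],"rotation":[0,0,0],"fingers":1}]'
```

```text
time: 6.5
tool_pos: [0.4691, -0.1059, 0.0745]
tcp_rot: [3.139, 0.001, 1.575]
contact_force: [-0.2, -0.1, 4.7]
grip_width: 0.0092
grip_force: 59.5
```

```bash
python3 -m inch '[{"offset":[0,0,0],"rotation":[0,0,0],"fingers":0.8},{"offset":[0,0,0],"rotation":[0,0,0],"fingers":0.5},{"offset":[0,0,0],"rotation":[0,0,0],"fingers":0},{"offset":[0,0,0],"rotation":[0,0,0],"fingers":0},{"offset":[0,0,2],"rotation":[0,0,0],"fingers":0},{"offset":[0,0,6],"rotation":[0,0,0],"fingers":0},{"offset":[1,0.7,9],"rotation":[0,0,0],"fingers":0},{"offset":[5,3.5,9],"rotation":[0,0,0],"fingers":0},{"offset":[9,6.3,9],"rotation":[0,0,0],"fingers":0},{"offset":[13,9.1,9],"rotation":[0,0,0],"fingers":0},{"offset":[16.5,11.6,9],"rotation":[0,0,0],"fingers":0},{"offset":[18.4,13,9],"rotation":[0,0,0],"fingers":0}]'; python3 -c "
from h import *
for c in('top','scene'): save(c,c+'2')
t=cv2.imread('pics/top2.png')[140:310,180:380];s=cv2.imread('pics/scene2.png')[110:290,160:380]
cv2.imwrite('pics/g2.png',np.hstack([cv2.resize(t,(400,340)),cv2.resize(s,(400,340))]))
print(env.get_obs()['tool_pos'])"
```

```text
time: 7.7
tool_pos: [0.6545, 0.0264, 0.163]
tcp_rot: [3.14, -0.0, 1.577]
contact_force: [0.1, 0.4, 0.2]
grip_width: 0.0855
grip_force: 0.0
[0.65445847 0.02631335 0.1627905 ]
```

View pics/g2.png

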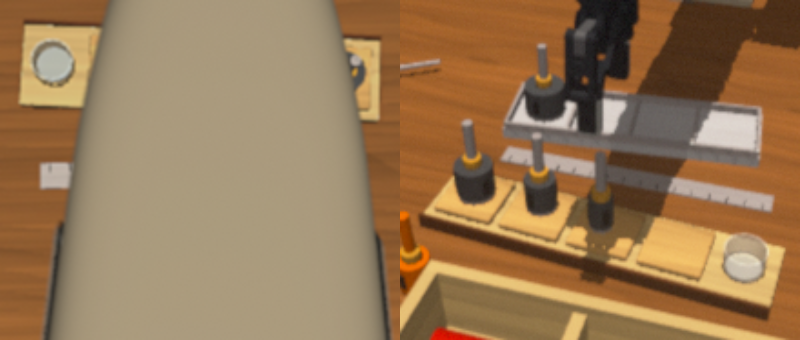

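Saw_50 stands in its right-end bay. Next is saw_26.

```bash
python3 -m inch '[{"offset":[0.15,0,-0.5],"rotation":[0,0,0],"fingers":0},{"offset":[0.15,0,-3],"rotation":[0,0,0],"fingers":0},{"offset":[0.15,0,-6],"rotation":[0,0,0],"fingers":0},{"offset":[0.15,0,-7.7],"rotation":[0,0,0],"fingers":0},{"offset":[0.15,0,-8.2],"rotation":[0,0,0],"fingers":0.3},{"offset":[0.15,0,-8.2],"rotation":[0,0,0],"fingers":0.6},{"offset":[0.15,0,-8.2],"rotation":[0,0,0],"fingers":0.8},{"offset":[0.15,0,-8.2],"rotation":[0,0,0],"fingers":1},{"offset":[0.15,0,-8.2],"rotation":[0,0,0],"fingers":1},{"offset":[0.15,0,-8.2],"rotation":[0,0,0],"fingers":1},{"offset":[0.15,0,-8.2],"rotation":[0,0,0],"fingers":1}]'
```

```text
time: 8.9
tool_pos: [0.6545, 0.0242, 0.0828]
tcp_rot: [3.139, 0.0, 1.575]
contact_force: [-0.7, -0.9, 4.7]
grip_width: 0.0092
grip_force: 58.4
```

```bash
python3 -m inch '[{"offset":[0,0,1.5],"rotation":[0,0,0],"fingers":1},{"offset":[0,0,4.5],"rotation":[0,0,0],"fingers":1},{"offset":[-1,-0.3,7.5],"rotation":[0,0,0],"fingers":1},{"offset":[-4,-1.1,8],"rotation":[0,0,0],"fingers":1},{"offset":[-8,-2.3,8],"rotation":[0,0,0],"fingers":1},{"offset":[-12,-3.4,8],"rotation":[0,0,0],"fingers":1},{"offset":[-16,-4.6,8],"rotation":[0,0,0],"fingers":1},{"offset":[-18.5,-5.3,8],"rotation":[0,0,0],"fingers":1},{"offset":[-19.3,-5.5,8],"rotation":[0,0,0],"fingers":1},{"offset":[-19.3,-5.5,8],"rotation":[0,0,0],"fingers":1},{"offset":[-19.3,-5.5,8],"rotation":[0,0,0],"fingers":1}]'
```

```text
time: 10.0
tool_pos: [0.4619, -0.0307, 0.162]
tcp_rot: [3.139, 0.0, 1.575]
contact_force: [0.9, -0.6, -1.4]
grip_width: 0.0092
grip_force: 58.6
```

```bash
python3 -m inch '[{"offset":[0,0,-3],"rotation":[0,0,0],"fingers":1},{"offset":[0,0,-6],"rotation":[0,0,0],"fingers":1},{"offset":[0,0,-7.7],"rotation":[0,0,0],"fingers":1},{"offset":[0,0,-8.4],"rotation":[0,0,0],"fingers":1},{"offset":[0,0,-8.7],"rotation":[0,0,0],"fingers":1},{"offset":[0,0,-8.8],"rotation":[0,0,0],"fingers":1},{"offset":[0,0,-8.8],"rotation":[0,0,0],"fingers":1},{"offset":[0,0,-8.8],"rotation":[0,0,0],"fingers":1}]'
```

```text
time: 10.8
tool_pos: [0.4609, -0.0304, 0.0747]
tcp_rot: [-3.141, -0.0, 1.575]
contact_force: [-4.0, 0.8, 5.4]
grip_width: 0.0091
grip_force: 59.7
```

```bash
python3 -m inch '[{"offset":[0,0,0],"rotation":[0,0,0],"fingers":0.8},{"offset":[0,0,0],"rotation":[0,0,0],"fingers":0.5},{"offset":[0,0,0],"rotation":[0,0,0],"fingers":0},{"offset":[0,0,0],"rotation":[0,0,0],"fingers":0},{"offset":[0,0,2],"rotation":[0,0,0],"fingers":0},{"offset":[0,0,6],"rotation":[0,0,0],"fingers":0},{"offset":[1,0,9],"rotation":[0,0,0],"fingers":0},{"offset":[5,-0.4,9],"rotation":[0,0,0],"fingers":0},{"offset":[9,-0.8,9],"rotation":[0,0,0],"fingers":0},{"offset":[13,-1.1,9],"rotation":[0,0,0],"fingers":0},{"offset":[16.5,-1.4,9],"rotation":[0,0,0],"fingers":0},{"offset":[18.2,-1.5,9],"rotation":[0,0,0],"fingers":0}]'; python3 -c "
from h import *
save('scene','scene3')
s=cv2.imread('pics/scene3.png')[110:290,160:380]
cv2.imwrite('pics/g3.png',cv2.resize(s,(440,360)))"
```

```text
time: 12.0
tool_pos: [0.6457, -0.0462, 0.1632]
tcp_rot: [3.139, 0.0, 1.575]
contact_force: [-0.6, 0.5, -0.6]
grip_width: 0.0857
grip_force: 0.0
```

View pics/g3.png

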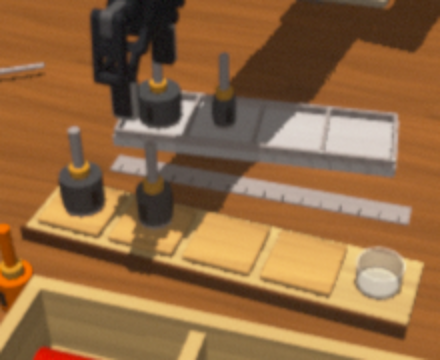

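Saws 50 and 26 both stand in their bays. Next is saw_34.

```bash
python3 -m inch '[{"offset":[0,0,-0.5],"rotation":[0,0,0],"fingers":0},{"offset":[0,0,-3],"rotation":[0,0,0],"fingers":0},{"offset":[0,0,-6],"rotation":[0,0,0],"fingers":0},{"offset":[0,0,-7.7],"rotation":[0,0,0],"fingers":0},{"offset":[0,0,-8.2],"rotation":[0,0,0],"fingers":0.3},{"offset":[0,0,-8.2],"rotation":[0,0,0],"fingers":0.6},{"offset":[0,0,-8.2],"rotation":[0,0,0],"fingers":0.8},{"offset":[0,0,-8.2],"rotation":[0,0,0],"fingers":1},{"offset":[0,0,-8.2],"rotation":[0,0,0],"fingers":1},{"offset":[0,0,-8.2],"rotation":[0,0,0],"fingers":1},{"offset":[0,0,-8.2],"rotation":[0,0,0],"fingers":1}]'
```

```text
time: 13.15
tool_pos: [0.6433, -0.0458, 0.0826]
tcp_rot: [3.14, 0.0, 1.575]
contact_force: [-0.6, 0.2, 4.7]
grip_width: 0.0099
grip_force: 58.4
```

```bash
python3 -m inch '[{"offset":[0,0,1.5],"rotation":[0,0,0],"fingers":1},{"offset":[0,0,4.5],"rotation":[0,0,0],"fingers":1},{"offset":[-1,0.5,7.5],"rotation":[0,0,0],"fingers":1},{"offset":[-4,1.9,8],"rotation":[0,0,0],"fingers":1},{"offset":[-8,3.9,8],"rotation":[0,0,0],"fingers":1},{"offset":[-12,5.8,8],"rotation":[0,0,0],"fingers":1},{"offset":[-16,7.7,8],"rotation":[0,0,0],"fingers":1},{"offset":[-18.2,8.8,8],"rotation":[0,0,0],"fingers":1},{"offset":[-18.9,9.1,8],"rotation":[0,0,0],"fingers":1},{"offset":[-18.9,9.1,8],"rotation":[0,0,0],"fingers":1},{"offset":[-18.9,9.1,8],"rotation":[0,0,0],"fingers":1}]'
```

```text
time: 14.25
tool_pos: [0.455, 0.045, 0.162]
tcp_rot: [3.139, 0.0, 1.575]
contact_force: [-0.5, -0.1, -1.1]
grip_width: 0.0096
grip_force: 58.8
```

```bash
python3 -m inch '[{"offset":[0,0,-3],"rotation":[0,0,0],"fingers":1},{"offset":[0,0,-6],"rotation":[0,0,0],"fingers":1},{"offset":[0,0,-7.7],"rotation":[0,0,0],"fingers":1},{"offset":[0,0,-8.4],"rotation":[0,0,0],"fingers":1},{"offset":[0,0,-8.7],"rotation":[0,0,0],"fingers":1},{"offset":[0,0,-8.8],"rotation":[0,0,0],"fingers":1},{"offset":[0,0,-8.8],"rotation":[0,0,0],"fingers":1},{"offset":[0,0,-8.8],"rotation":[0,0,0],"fingers":1}]'
```

```text
time: 15.05
tool_pos: [0.4547, 0.045, 0.0746]
tcp_rot: [3.14, 0.001, 1.574]
contact_force: [-2.4, 0.3, 4.4]
grip_width: 0.0096
grip_force: 59.2
```

```bash
python3 -m inch '[{"offset":[0,0,0],"rotation":[0,0,0],"fingers":0.8},{"offset":[0,0,0],"rotation":[0,0,0],"fingers":0.5},{"offset":[0,0,0],"rotation":[0,0,0],"fingers":0},{"offset":[0,0,0],"rotation":[0,0,0],"fingers":0},{"offset":[0,0,2],"rotation":[0,0,0],"fingers":0},{"offset":[0,0,6],"rotation":[0,0,0],"fingers":0},{"offset":[1,-0.9,9],"rotation":[0,0,0],"fingers":0},{"offset":[4.5,-4,9],"rotation":[0,0,0],"fingers":0},{"offset":[8,-7,9],"rotation":[0,0,0],"fingers":0},{"offset":[11.5,-10.1,9],"rotation":[0,0,0],"fingers":0},{"offset":[15,-13.2,9],"rotation":[0,0,0],"fingers":0},{"offset":[18,-15.8,9],"rotation":[0,0,0],"fingers":0}]'; python3 -c "
from h import *
save('scene','scene4')
s=cv2.imread('pics/scene4.png')[110:290,160:380]
cv2.imwrite('pics/g4.png',cv2.resize(s,(440,360)))"
```

```text
time: 16.25
tool_pos: [0.6351, -0.1145, 0.1631]
tcp_rot: [3.141, 0.0, 1.574]
contact_force: [-0.1, 0.3, 0.2]
grip_width: 0.0855
grip_force: 0.0
```

View pics/g4.png

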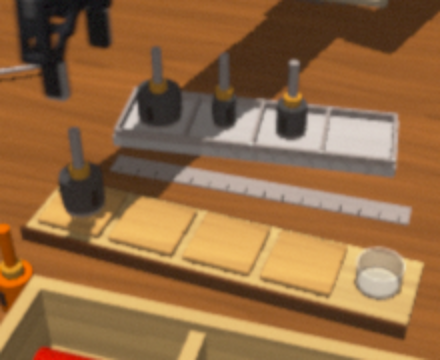

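Three saws are standing, each in its bay. The last one is saw_42.

```bash
python3 -m inch '[{"offset":[0.9,-0.8,-0.2],"rotation":[0,0,0],"fingers":0},{"offset":[0.9,-0.8,-0.8],"rotation":[0,0,0],"fingers":0},{"offset":[0.9,-0.8,-3],"rotation":[0,0,0],"fingers":0},{"offset":[0.9,-0.8,-6],"rotation":[0,0,0],"fingers":0},{"offset":[0.9,-0.8,-7.7],"rotation":[0,0,0],"fingers":0},{"offset":[0.9,-0.8,-8.2],"rotation":[0,0,0],"fingers":0.3},{"offset":[0.9,-0.8,-8.2],"rotation":[0,0,0],"fingers":0.6},{"offset":[0.9,-0.8,-8.2],"rotation":[0,0,0],"fingers":0.8},{"offset":[0.9,-0.8,-8.2],"rotation":[0,0,0],"fingers":1},{"offset":[0.9,-0.8,-8.2],"rotation":[0,0,0],"fingers":1},{"offset":[0.9,-0.8,-8.2],"rotation":[0,0,0],"fingers":1},{"offset":[0.9,-0.8,-8.2],"rotation":[0,0,0],"fingers":1}]'
```

```text
time: 17.5
tool_pos: [0.6434, -0.1209, 0.0827]
tcp_rot: [3.139, 0.0, 1.575]
contact_force: [0.3, 0.9, 5.6]
grip_width: 0.009
grip_force: 58.4
```

```bash
python3 -m inch '[{"offset":[0,0,1.5],"rotation":[0,0,0],"fingers":1},{"offset":[0,0,4.5],"rotation":[0,0,0],"fingers":1},{"offset":[-0.5,0.6,8],"rotation":[0,0,0],"fingers":1},{"offset":[-2,2.5,9.5],"rotation":[0,0,0],"fingers":1},{"offset":[-4.5,5.8,9.5],"rotation":[0,0,0],"fingers":1},{"offset":[-7,9.1,9.5],"rotation":[0,0,0],"fingers":1},{"offset":[-9.5,12.4,9.5],"rotation":[0,0,0],"fingers":1},{"offset":[-12,15.7,9.5],"rotation":[0,0,0],"fingers":1},{"offset":[-14.7,19,9.5],"rotation":[0,0,0],"fingers":1},{"offset":[-17.5,22,9.5],"rotation":[0,0,0],"fingers":1},{"offset":[-19.2,23.7,9.5],"rotation":[0,0,0],"fingers":1},{"offset":[-19.7,24.1,9.5],"rotation":[0,0,0],"fingers":1}]'
```

```text
time: 18.7
tool_pos: [0.4425, 0.1217, 0.1763]
tcp_rot: [-3.139, -0.0, 1.578]
contact_force: [0.9, -0.1, -2.2]
grip_width: 0.0091
grip_force: 58.7
```

```bash
python3 -m inch '[{"offset":[0,0,-1],"rotation":[0,0,0],"fingers":1},{"offset":[0,0,-4],"rotation":[0,0,0],"fingers":1},{"offset":[0,0,-7],"rotation":[0,0,0],"fingers":1},{"offset":[0,0,-9.2],"rotation":[0,0,0],"fingers":1},{"offset":[0,0,-9.9],"rotation":[0,0,0],"fingers":1},{"offset":[0,0,-10.2],"rotation":[0,0,0],"fingers":1},{"offset":[0,0,-10.3],"rotation":[0,0,0],"fingers":1},{"offset":[0,0,-10.3],"rotation":[0,0,0],"fingers":1},{"offset":[0,0,-10.3],"rotation":[0,0,0],"fingers":1}]'
```

```text
time: 19.6
tool_pos: [0.4444, 0.1192, 0.0747]
tcp_rot: [-3.138, 0.002, 1.574]
contact_force: [-8.3, -1.6, 12.1]
grip_width: 0.0092
grip_force: 60.6
```

```bash
python3 -m inch '[{"offset":[0,0,0.05],"rotation":[0,0,0],"fingers":1},{"offset":[0,0,0.05],"rotation":[0,0,0],"fingers":0.8},{"offset":[0,0,0.05],"rotation":[0,0,0],"fingers":0.5},{"offset":[0,0,0.05],"rotation":[0,0,0],"fingers":0},{"offset":[0,0,0.05],"rotation":[0,0,0],"fingers":0},{"offset":[0,0,2],"rotation":[0,0,0],"fingers":0},{"offset":[0,0,6],"rotation":[0,0,0],"fingers":0},{"offset":[0,1,10],"rotation":[0,0,0],"fingers":0},{"offset":[0,5,14],"rotation":[0,0,0],"fingers":0},{"offset":[0,10,16],"rotation":[0,0,0],"fingers":0},{"offset":[0,15,16],"rotation":[0,0,0],"fingers":0},{"offset":[0,20,16],"rotation":[0,0,0],"fingers":0}]'
python3 -m inch '[{"offset":[0,4,0],"rotation":[0,0,0],"fingers":0},{"offset":[0,8,0],"rotation":[0,0,0],"fingers":0},{"offset":[0,10,0],"rotation":[0,0,0],"fingers":0},{"offset":[0,10,0],"rotation":[0,0,0],"fingers":0},{"offset":[0,10,0],"rotation":[0,0,0],"fingers":0}]'
python3 -c "
from h import *
for c in('top','scene'):
  save(c,c+'5'); print([np.round(d['point'],3).tolist() for d in env.tip_of('saw_42',c)])
t=cv2.imread('pics/top5.png')[225:315,200:380];s=cv2.imread('pics/scene5.png')[120:210,200:380]
cv2.imwrite('pics/g5.png',np.vstack([cv2.resize(t,None,fx=3.3,fy=3.3),cv2.resize(s,None,fx=3.3,fy=3.3)]))"
```

```text
time: 20.8
tool_pos: [0.4463, 0.3134, 0.2352]
tcp_rot: [3.138, -0.002, 1.574]
contact_force: [1.0, 0.3, -0.1]
grip_width: 0.0851
grip_force: 0.0
time: 21.3
tool_pos: [0.4451, 0.4105, 0.2328]
tcp_rot: [-3.141, 0.002, 1.575]
contact_force: [0.1, -0.0, 0.3]
grip_width: 0.0853
grip_force: 0.0
[[0.472, -0.107, 0.015], [0.631, 0.268, -0.001], [0.724, 0.278, -0.002], [0.449, 0.119, 0.016], [0.456, 0.041, 0.012], [0.77, -0.135, -0.002], [0.462, -0.032, 0.014]]
[[0.47, -0.102, 0.014], [0.453, 0.042, 0.016], [0.769, -0.137, -0.0], [0.445, 0.12, 0.012], [0.462, -0.032, 0.011], [0.725, 0.271, 0.003], [0.632, 0.268, 0.001]]
```

View pics/g5.png

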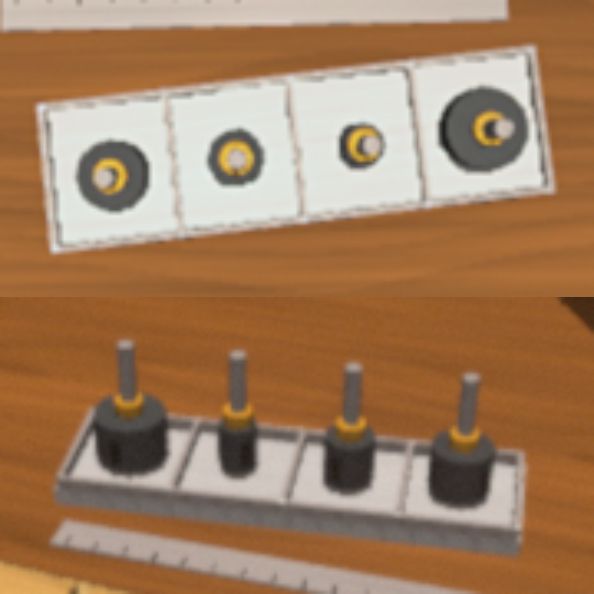

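All four saws stand upright and centred in their bays, in the order 42, 34, 26, 50 from the left. The gripper is clear of them, so I'll hand in the job.

```bash
python3 -c "
from station import env
print(env.finish_job())"
```

```text
the job is handed in; nothing more can be done
None
```

I moved all four hole saws to the metal rack in reverse order (42, 34, 26, 50 mm from the left end); the last pictures showed each upright, near the middle of its bay and released, and I handed the job in at about 21 s of the 120 s limit (no verdict came back).

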